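Clutch release bearing to the class camera

ROBOT

A 7-joint arm with a two-finger parallel gripper is mounted at the origin on the work surface. World frame = base frame: x ahead of the robot, y to its left, z up, the work surface at z = 0. Lengths are in m, angles in rad, forces in N, time in s.
With the tool pointing down it reaches from about 0.4 to 0.85 m from the base axis. Payload 10.4 kg.
Tool frame: the origin (TCP) lies at the very end of the fingers, on their centre line; the grasp point (between the pads) lies r.grasp_offset behind it (r.grasp_offset is the distance from the TCP to the grasp point, in m); z points along the fingers, y is the direction in which the jaws open and shut (so a half turn about z gives the same grasp; the last joint's range is limited). The gripper opens to 87 mm and grips with 3 to 60 N. Pads are 19 mm wide; open, the fingers measure 117 mm over their backs; the gripper's body (75 mm by 190 mm) begins 51 mm behind the grasp point.
Start: joints at [1.254, 0.332, -0.065, 1.46, 0.022, 1.35, -0.088], TCP at [0.181, -0.598, 0.223] pointing down, gripper open.
Joint ranges: [-2.6, 2.6], [-0.5, 2.12], [-1.47, 1.34], [0.16, 2.42], [-1.27, 4.41], [0.06, 2.06], [-2.6, 2.6]. Speed limits (rad/s): [2.22, 2.22, 2.79, 2.79, 3.14, 3.14, 3.14].

INTERFACE

Orientations are given as a unit quaternion [x, y, z, w].
In Python, from bench import read_state, cams, job, r gives the robot as it stands. The module is installed in compiled form; this text tells all that it offers.
- The arm moves only by the tool arm_command, never from a script. Its argument "increments" is a list of rows, each an object of numbers: "gripper": the opening in per cent of the stroke, from 0 (shut) to 100 (fully open); "dx", "dy", "dz": the shift along the tool's x, y, z in m; "spin": the turn about the tool's z in degrees. In form: [{"gripper": .., "dx": .., "dy": .., "dz": .., "spin": ..}, ...]. A call has exactly 8 rows; each row shifts and turns the commanded pose from where the row before left it, along the tool's axes as they then stand; what a row does not reach is not made up. A row lasts 1/8 s, in which the tool goes at most 62.5 mm and 10.7 degrees, less where a joint would pass 70% of its speed; a pose out of reach is approached as far as the arm can. A call with a gripper value outside its range is refused whole. The fingers move at their own pace and stop on an object; "grip_force" is the grip in N (left out, the last holds). Time passes only in rows, so rows that do not move let the fingers close, or fill a call up. It gives the time, the measured TCP pose, the force and the opening at its end, in the units of the state.
- read_state(): the state, without advancing time (a new reading comes with each control period).
- cams.camera(name): name is "side" or "top"; returns the picture (420x560x3 uint8, red, green, blue); there is no depth.
- cams.camera_info(name): a dict with "K" (3x3 intrinsics, pixels), "k1" (the pictures are not rectified: a ray, as slopes to the right and down, at radius r is drawn at 1 + k1 r^2 times it, then the intrinsics apply), "rvec" (rotation vector, rad) and "tvec" (3), from world to camera coordinates, as OpenCV has them. Camera axes: x right, y down, z forward; pixel columns grow to the right and rows downward; lengths in m; the calibration is good to about 2 mm. A picture is of the moment at which its call begins. camera_info takes no time and is no camera call.
- job.close_job(): hands the job in, once; it reports no verdict.
The state is a dict: "time": time; "joint_positions": joint angles; "joint_vel": joint speeds; "joint_torque": joint torques, N m; "ee_pos": TCP position; "eef_rot": TCP orientation; "ft_force": force on the tool from outside, world axes, zero at the start; "torque": the same for the moment, N m; "width": finger opening in m.
Only numpy, scipy, OpenCV 4.12 (cv2) and the standard library are available. Lean on these libraries where they do the work, as an engineer would, in place of code of your own. Each camera call takes 0.05 s, during which the arm holds its last target.

TASK

Check the clutch release on the sectioned housing: push the release fork's outer end all the way down, so that the bearing runs up the guide tube, and let it spring back. Then draw that release bearing off the tube and show it to the inspection camera: hold it in the air at the camera's focus point, 130 mm straight in front of the lens, with its flanged fork side square to the lens, and finish still holding it there, steady. Do not touch the camera, and leave the other parts where they lie.

Things in the scene. Friction and masses are not known exactly. Their poses are not given: they have to be found in the camera images.
- housing: Sectioned clutch housing fixed on a plywood board (230 x 330 x 18 mm): round aluminium casting, 224 mm across, part of its bell wall still standing (88 mm high, not on the fork's side), an upright steel guide tube (28 mm diameter) in the middle. Origin on the tube's axis at bench level; z up; the fork's outer end points to -y, its two prongs pass the tube at +x and -x.
- tube_top (a point): Centre of the guide tube's top end, 115 mm above the bench.
- release_fork (a joint): Fork angle, rad: 0 at rest, 0.2 with the outer end fully down. A see-saw on a ball stud 75 mm from the tube's axis and 105 mm from the outer cup: pushing the cup down lifts the prongs and with them the bearing, by about 13 mm. The first 0.02 is free play. Sprung back; about 5 N on the cup starts it, about 13 N holds it fully down.
- fork_tip (a point): Middle of the flat top of the round cup (28 mm across) at the fork's outer end: push here, downwards. 71 mm above the bench at rest; at full stroke 21 mm lower and 3 mm farther out (housing's -y). It moves with the fork. Nothing stands within 60 mm of its middle on either side.
- bearing_center (a point): Centre (half-way up) of the release bearing on the tube: round, steel, 40 mm high, 31 mm bore, 0.2 to 0.4 kg. From below: flange 58 mm across, 6 mm high (fork side); sleeve 39 mm across; from 22 to 40 mm the race, 60 mm across: grip it here, 11 mm above this centre. z: along the bore, flange to race. 72 mm above the bench at the start; play 1.5 mm; clear of the tube when lifted 63 mm.
- release_bearing: The same bearing; origin at the centre of its underside (the fork-side flange), z along the bore towards the race.
- camera: Small inspection camera on a stand (round 110 mm base, 179 mm post), fixed. Its head sits in a yoke in front of the post, 85 mm above the bench, and looks up and to the camera's -x, roughly towards the robot. Origin under the base's centre. Do not touch it.
- lens (a point): Middle of the lens front in the ring lamp (62 mm in diameter). z is the optical axis, the way the camera looks: upwards, leaning 16 to 30 degrees from vertical.
- focus (a point): Point of sharp focus: 130 mm in front of the lens front on the optical axis, some 245 to 263 mm above the bench. z is the way the camera looks, away from the lens, so a bearing whose z is along this z shows the lens its fork side.
- spare_bearing: A second release bearing of the same kind, lying loose on the bench, never on the tube: leave it alone. Origin under its centre.
- bevel_gear: Loose bevel gear, 92 mm across, 34 mm high, bystander. Origin under its centre.
- spur_gear: Loose toothed gear with a hub, 70 mm across, 44 mm high, bystander. Origin under its centre.
- clutch_disc: Loose clutch friction disc lying flat, 180 mm across, 22 mm high at the hub, bystander. Origin under its centre.
- socket: Loose spanner socket, 30 mm across, 36 mm high, standing on the plywood board beside the fork, bystander. Origin under its centre.
- flange_bolt: Loose bolt standing head down on the plywood board, 22 mm across, 36 mm high, bystander. Origin under its centre.
- spanner: Loose spanner, 190 mm long, bystander. Origin under it.
- carton: Small white carton, 75 x 110 x 60 mm, bystander. Origin under its centre.
Things that resemble listed ones, but are neither listed nor needed, are in the scene too. What is shaped like the release_bearing but blue or orange is not meant.

How it is judged:
By the outcome, as a careful person would: the job done as asked, in the order asked, and still so for the second after the job is handed in, while the arm keeps its last pose, push and grip.
It also fails if it takes over 53 s, if anything falls off the work surface, if the arm or the gripper's body presses on something with over 40 N, if the wrist force passes 120 N, or if a joint passes its speed limit or range.

## Working session

There is one attempt and no reset: what is moved stays moved. The work goes in short steps, Python scripts to look and compute and a tool call to move; the robot and the scene stay as the last step left them, time stands still between calls to the robot, and variables do not carry over. Pictures are saved under pics/ and viewed, and the job is handed in when it is done.

Besides the shell and the picture viewer there is one more tool, called as name(argument=value, ...) on one line, values as JSON. arm_command: Moves the arm, as the interface text tells. Its arguments: {"type":"object","properties":{"increments":{"type":"array","items":{"type":"object","properties":{"gripper":{"type":"number"},"dx":{"type":"number"},"dy":{"type":"number"},"dz":{"type":"number"},"spin":{"type":"number"}}}},"grip_force":{"type":"number"}},"required":["increments"]}

```bash
mkdir -p pics; python3 - <<'E'
from bench import read_state,cams,job,r
import cv2
print(read_state()); print(r.grasp_offset,[a for a in dir(r) if a[0]!='_'])
for n in("side","top"):
    i=cams.camera_info(n);print(n,i)
    cv2.imwrite(f"pics/{n}0.png",cams.camera(n)[:,:,::-1])
E
```

```text
{'time': 0.0, 'joint_positions': array([ 1.25442058,  0.33287209, -0.06472438,  1.46095855,  0.02162158,
        1.34989907, -0.08852293]), 'joint_vel': array([-1.52941809e-03, -3.10728170e-04, -7.61045826e-04,  1.03112706e-03,
        1.60096211e-03,  7.46981554e-04, -3.26687272e-05]), 'joint_torque': array([-3.41864379e-04, -6.23252892e+01,  2.42485700e-02, -3.89900708e+01,
       -6.13303226e-02,  3.97319219e-02,  1.36271779e-04]), 'ee_pos': array([ 0.18086625, -0.59784419,  0.22174565]), 'eef_rot': array([ 9.89229185e-01,  1.46373157e-01, -1.45164483e-04, -7.05481929e-04]), 'ft_force': array([-0.22089953,  0.82670276,  0.52610652]), 'torque': array([-0.0484532 ,  0.00138261,  0.00238883]), 'width': 0.08691759514333545}
0.0187 ['PlanningError', 'grasp_offset']
side {'K': array([[506.6139949 ,   0.        , 281.67366901],
       [  0.        , 506.6139949 , 211.11459501],
       [  0.        ,   0.        ,   1.        ]]), 'k1': -0.09771464979985017, 'rvec': array([ 2.38347628, -0.19823923,  0.09143231]), 'tvec': array([-0.52402806,  0.17908894,  1.42050748])}
top {'K': array([[447.34294876,   0.        , 280.69945308],
       [  0.        , 447.34294876, 211.55194259],
       [  0.        ,   0.        ,   1.        ]]), 'k1': -0.09290399156268812, 'rvec': array([ 2.2048433 , -2.17974659,  0.08625013]), 'tvec': array([-0.01278663,  0.53860955,  1.41882096])}
```

View pics/side0.png

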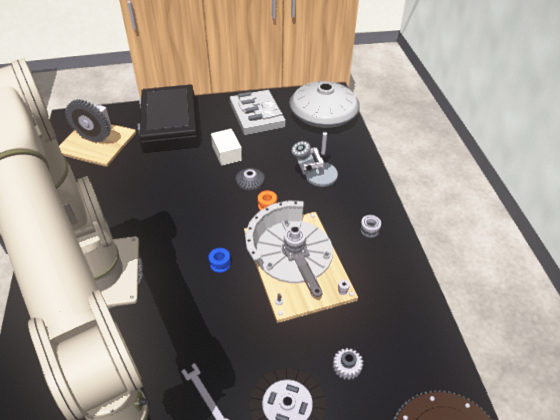

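View pics/top0.png

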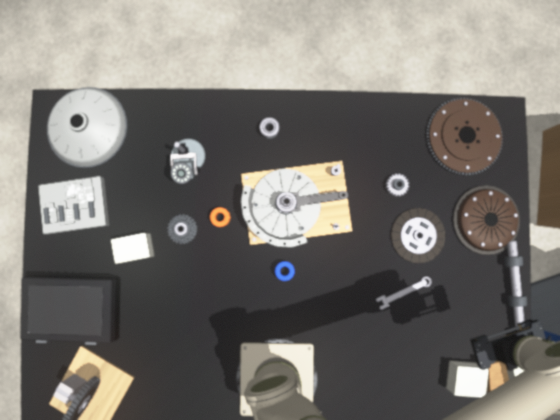

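The side view shows the housing around (295,245) with its fork running to about (316,290), and the camera at about (315,160). The top view shows the tube near (286,201), the fork tip near (343,196) and the camera near (183,165). I'll enlarge both.

```bash
cat > h.py <<'E'
import numpy as np,cv2
from bench import read_state,cams,job,r
from scipy.spatial.transform import Rotation as R
from scipy.optimize import least_squares
I={n:cams.camera_info(n) for n in("side","top")}
def proj(n,P):
    i=I[n];return cv2.projectPoints(np.atleast_2d(np.array(P,float)),i["rvec"],i["tvec"],i["K"],np.array([i["k1"],0,0,0,0.]))[0][:,0]
def ray(n,uv):
    i=I[n];p=cv2.undistortPoints(np.array([[uv]],float),i["K"],np.array([i["k1"],0,0,0,0.]))[0,0]
    M=R.from_rotvec(i["rvec"]).as_matrix();return -M.T@i["tvec"],M.T@np.array([p[0],p[1],1])
def atz(n,uv,z):
    o,d=ray(n,uv);return o+d*(z-o[2])/d[2]
def tri(us,ut):
    f=lambda X:np.r_[proj("side",X)[0]-us,proj("top",X)[0]-ut]
    s=least_squares(f,atz("top",ut,.1));return s.x,np.sqrt((s.fun**2).mean())
def crop(img,x0,y0,w,h,k,name):
    c=cv2.resize(img[y0:y0+h,x0:x0+w],None,fx=k,fy=k,interpolation=cv2.INTER_CUBIC)
    for t in range(0,w,10):
        cv2.line(c,(int(t*k),0),(int(t*k),8),(0,255,255),1)
        if t%20==0: cv2.putText(c,str(x0+t),(int(t*k),20),0,.4,(0,255,255),1)
    for t in range(0,h,10):
        cv2.line(c,(0,int(t*k)),(8,int(t*k)),(0,255,255),1)
        if t%20==0: cv2.putText(c,str(y0+t),(8,int(t*k)+4),0,.4,(0,255,255),1)
    cv2.imwrite(name,c)
E
python3 - <<'E'
from h import *
s=cv2.imread("pics/side0.png");t=cv2.imread("pics/top0.png")
crop(s,240,190,125,135,4.4,"pics/s_h.png")
crop(t,230,150,130,105,5.5,"pics/t_h.png")
crop(s,280,120,80,75,7,"pics/s_c.png")
crop(t,150,125,80,70,7.5,"pics/t_c.png")
for n in I:
  M=R.from_rotvec(I[n]["rvec"]).as_matrix();print(n,-M.T@I[n]["tvec"])
E
```

```text
side [ 0.36373306 -0.91390538  1.16490127]
top [0.44157097 0.00870616 1.45198345]
```

View pics/s_h.png

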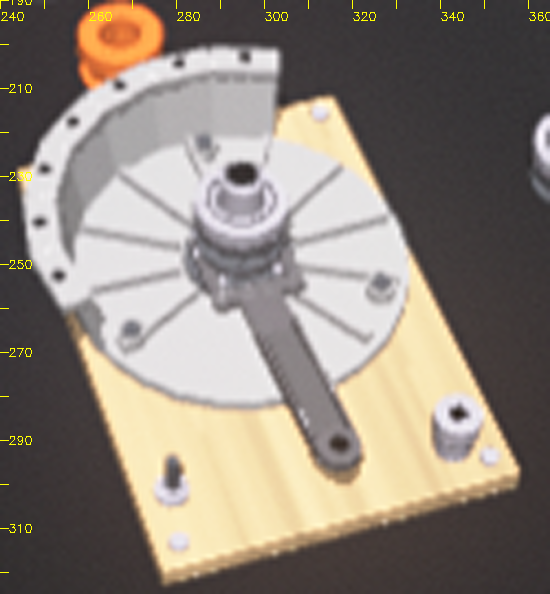

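View pics/t_h.png

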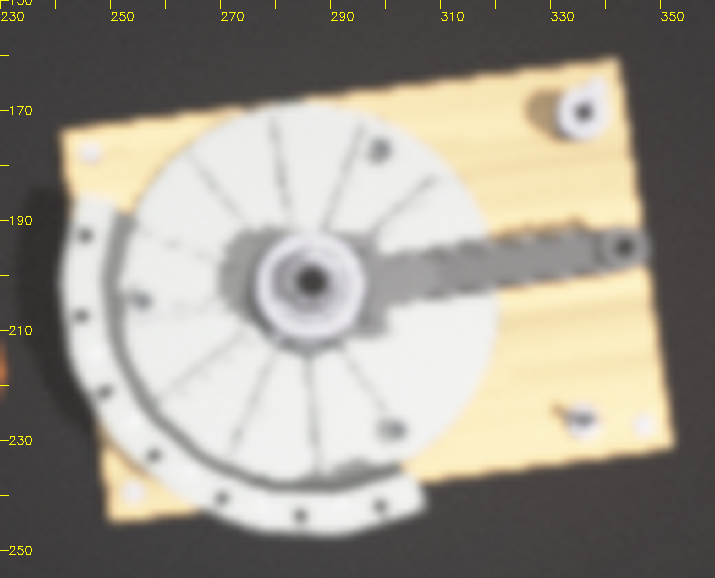

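View pics/s_c.png

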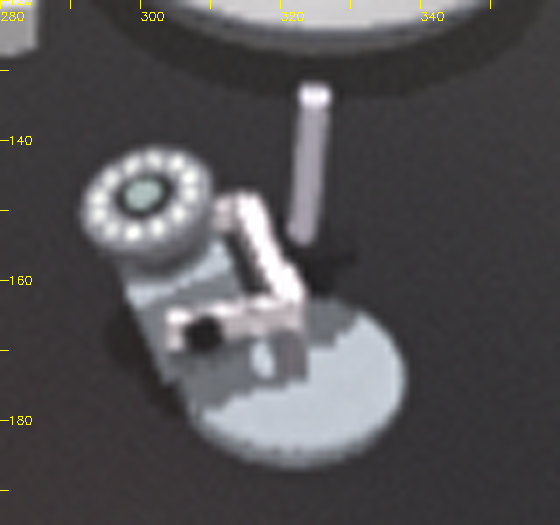

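View pics/t_c.png

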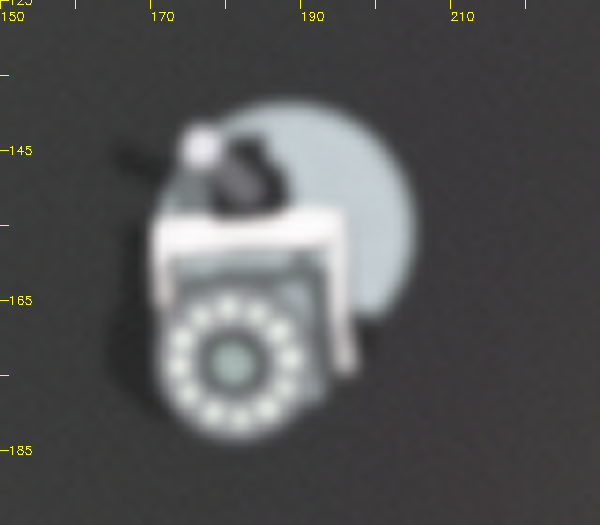

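```bash
python3 - <<'E'
from h import *
np.set_printoptions(precision=4,suppress=True)
print("tube",tri((294.8,229.5),(286.9,201.1)),atz("top",(286.9,201.1),.115),atz("side",(294.8,229.5),.115))
print("tip",tri((317.3,290.7),(343.5,194.7)),atz("top",(343.5,194.7),.071),atz("side",(317.3,290.7),.071))
print("lens",tri((300.8,148),(181.2,173.3)))
print("post",tri((325,133.6),(176.9,144.5)),atz("top",(188.3,155.4),.01))
# many avg pics for sharper crop
S=np.mean([cams.camera("side").astype(float) for _ in range(6)],0)[:,:,::-1].astype(np.uint8)
T=np.mean([cams.camera("top").astype(float) for _ in range(6)],0)[:,:,::-1].astype(np.uint8)
cv2.imwrite("pics/sa.png",S);cv2.imwrite("pics/ta.png",T)
crop(S,284,134,32,28,20,"pics/s_l.png");crop(T,165,158,32,28,20,"pics/t_l.png")
E
```

```text
tube (array([ 0.5633, -0.0238,  0.1171]), np.float64(0.08009154767509735)) [ 0.5638 -0.0238  0.115 ] [ 0.5634 -0.0219  0.115 ]
tip (array([ 0.5899, -0.2008,  0.0722]), np.float64(0.004712500734450086)) [ 0.59  -0.201  0.071] [ 0.5902 -0.2     0.071 ]
lens (array([0.6414, 0.2918, 0.1358]), np.float64(0.038630395676994424))
post (array([0.7185, 0.2977, 0.1794]), np.float64(0.054429536790334555)) [0.7197 0.2974 0.01  ]
```

View pics/s_l.png

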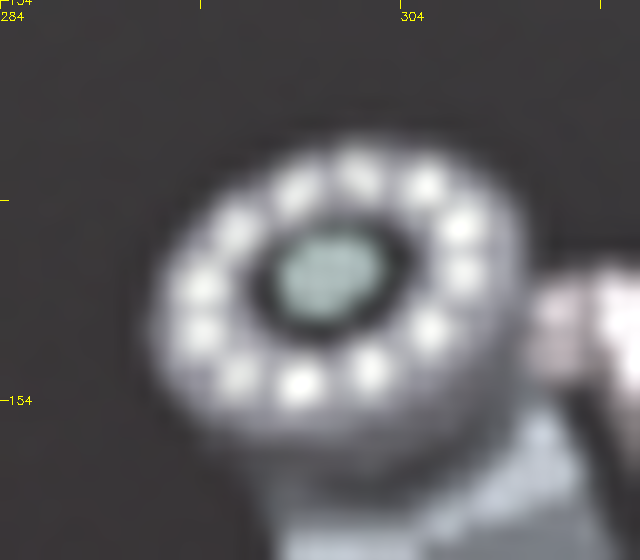

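View pics/t_l.png

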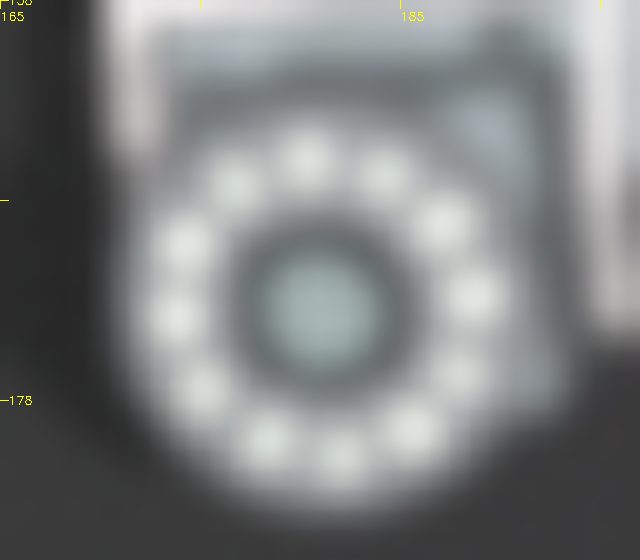

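```bash
cat > lens.py <<'E'
from h import *
np.set_printoptions(precision=4,suppress=True)
def cc(x0,y0,k,pts,half=True):
    p=np.array(pts,float); return (p+(.5 if half else 0))/k-(.5 if half else 0)+[x0,y0]
s=[(298,190),(362,177),(427,184),(461,227),(463,271),(431,328),(371,370),(302,385),(238,375),(203,331),(203,288),(236,231)]
t=[(309,160),(385,175),(442,222),(473,297),(459,371),(412,432),(342,453),(268,439),(202,388),(177,317),(187,244),(235,184)]
for half in(True,False):
    S=cc(284,134,20,s,half);T=cc(165,158,20,t,half)
    for a,b in(((294.8,229.5),(286.9,201.1)),((317.3,290.7),(343.5,194.7))):
        o=np.array([.39,.39]) if half else 0
        print(half,tri(np.array(a)-o,np.array(b)-o))
    th=np.linspace(0,2*np.pi,361)[:-1]
    def circ(q):
        c=q[:3];n=np.array([q[3],q[4],1]);n/=np.linalg.norm(n)
        e=np.cross(n,[0,1,0]);e/=np.linalg.norm(e);f=np.cross(n,e)
        return c+q[5]*(np.cos(th)[:,None]*e+np.sin(th)[:,None]*f),n
    def f(q):
        C,n=circ(q);o=[]
        for nm,P in(("side",S),("top",T)):
            p=proj(nm,C);cen=proj(nm,q[:3])[0]
            ang=np.unwrap(np.arctan2(*(p-cen).T));rr=np.hypot(*(p-cen).T)
            for x in P:
                a=np.arctan2(*(x-cen));o.append(np.hypot(*(x-cen))-np.interp(a,ang,rr,period=2*np.pi))
        return np.array(o)
    q=least_squares(f,[.64,.29,.136,-.4,0,.024]);J=q.jac;C=np.linalg.inv(J.T@J)*(q.fun**2).mean()
    c,n=q.x[:3],circ(q.x)[1]
    print("fit",q.x,np.sqrt(np.diag(C)),"rms",np.sqrt((q.fun**2).mean()))
    print("n",n,"tilt",np.degrees(np.arccos(n[2])),"az",np.degrees(np.arctan2(n[1],n[0])),"focus",c+.13*n)
E
python3 lens.py
```

```text
True (array([ 0.5633, -0.0224,  0.1174]), np.float64(0.32303746528184735))
True (array([ 0.59  , -0.1995,  0.0721]), np.float64(0.2335867786695137))
fit [ 0.6411  0.2931  0.1373 -0.3748 -0.0342  0.0222] [0.0003 0.0005 0.0007 0.0415 0.0326 0.0003] rms 0.2998076434331374
n [-0.3508 -0.032   0.9359] tilt 20.626360956203275 az -174.7849448250332 focus [0.5955 0.2889 0.259 ]
False (array([ 0.5633, -0.0238,  0.1171]), np.float64(0.08009154767509735))
False (array([ 0.5899, -0.2008,  0.0722]), np.float64(0.004712500734450086))
fit [ 0.641   0.2918  0.136  -0.3781 -0.0344  0.0222] [0.0001 0.0001 0.0002 0.0094 0.0074 0.0001] rms 0.06772466194520319
n [-0.3535 -0.0322  0.9349] tilt 20.79154629802129 az -174.79588716610706 focus [0.5951 0.2876 0.2576]
```

Triangulation is consistent. Tube-to-tip distance is 179.5 mm (expected 180). Tube top z is 117 mm (expected 115), and tip z is 72 mm (expected 71). The LED ring fit puts the lens at (0.641, 0.292, 0.136), tilted 20.8°. Next I'll move above the cup.

```bash
cat > go.py <<'E'
import sys
from h import *
np.set_printoptions(precision=4,suppress=True)
def to(x,y,z):
    s=read_state();M=R.from_quat(s["eef_rot"]).as_matrix()
    print("t",s["time"],"tcp",s["ee_pos"],"yaw_y",np.degrees(np.arctan2(M[1,1],M[0,1])),"tz",M[:,2],"F",s["ft_force"],"w",s["width"],"q",s["joint_positions"])
    print("tool delta",M.T@(np.array([x,y,z])-s["ee_pos"]))
to(*map(float,sys.argv[1:4]))
E
python3 go.py 0.59 -0.2005 0.11
```

```text
t 0.7 tcp [ 0.181  -0.5983  0.2226] yaw_y -73.16919206407952 tz [ 0.     -0.0002 -1.    ] F [ 0.3008  0.0555 -0.0814] w 0.08733907914751983 q [ 1.2544  0.3321 -0.0647  1.4601  0.0216  1.3499 -0.0885]
tool delta [ 0.5067 -0.2623  0.1126]
```

arm_command(increments=[{"gripper": 0,"dx": 0.05,"dy": -0.026,"dz": 0},{"gripper": 0,"dx": 0.05,"dy": -0.026,"dz": 0},{"gripper": 0,"dx": 0.05,"dy": -0.026,"dz": 0},{"gripper": 0,"dx": 0.05,"dy": -0.026,"dz": 0},{"gripper": 0,"dx": 0.05,"dy": -0.026,"dz": 0},{"gripper": 0,"dx": 0.05,"dy": -0.026,"dz": 0.01},{"gripper": 0,"dx": 0.05,"dy": -0.026,"dz": 0.01},{"gripper": 0,"dx": 0.05,"dy": -0.026,"dz": 0.01}], grip_force=20)

```text
validation failed for argument at $.in...
```

```bash
python3 go.py 0.59 -0.2005 0.10
```

```text
t 0.7 tcp [ 0.181  -0.5983  0.2226] yaw_y -73.16919206407952 tz [ 0.     -0.0002 -1.    ] F [ 0.3008  0.0555 -0.0814] w 0.08733907914751983 q [ 1.2544  0.3321 -0.0647  1.4601  0.0216  1.3499 -0.0885]
tool delta [ 0.5067 -0.2623  0.1226]
```

arm_command(increments=[{"gripper": 0,"dx": 0.05,"dy": -0.026,"dz": 0,"spin": 0},{"gripper": 0,"dx": 0.05,"dy": -0.026,"dz": 0,"spin": 0},{"gripper": 0,"dx": 0.05,"dy": -0.026,"dz": 0,"spin": 0},{"gripper": 0,"dx": 0.05,"dy": -0.026,"dz": 0,"spin": 0},{"gripper": 0,"dx": 0.05,"dy": -0.026,"dz": 0,"spin": 0},{"gripper": 0,"dx": 0.05,"dy": -0.026,"dz": 0.01,"spin": 0},{"gripper": 0,"dx": 0.05,"dy": -0.026,"dz": 0.01,"spin": 0},{"gripper": 0,"dx": 0.05,"dy": -0.026,"dz": 0.01,"spin": 0}], grip_force=20)

```text
time: 1.7
ee_pos: [0.5048, -0.2821, 0.1925]
eef_rot: [0.989, 0.146, 0.0, 0.0]
ft_force: [-0.5, -0.4, -0.1]
width: 0.0151
```

```bash
python3 go.py 0.59 -0.2005 0.10
```

```text
t 1.7 tcp [ 0.5048 -0.2821  0.1925] yaw_y -73.18769551479431 tz [ 0.0006 -0.0006 -1.    ] F [-0.4526 -0.3717 -0.0796] w 0.015064016452436517 q [ 0.7256  0.2696 -0.3506  1.6165  0.0962  1.2718 -0.9191]
tool delta [ 0.1052 -0.0535  0.0925]
```

arm_command(increments=[{"gripper": 0,"dx": 0.035,"dy": -0.018,"dz": 0.02,"spin": 0},{"gripper": 0,"dx": 0.035,"dy": -0.018,"dz": 0.03,"spin": 0},{"gripper": 0,"dx": 0.035,"dy": -0.018,"dz": 0.03,"spin": 0},{"gripper": 0,"dx": 0,"dy": 0,"dz": 0.02,"spin": 0},{"gripper": 0,"dx": 0,"dy": 0,"dz": 0.008,"spin": 0},{"gripper": 0,"dx": 0,"dy": 0,"dz": 0,"spin": 0},{"gripper": 0,"dx": 0,"dy": 0,"dz": 0,"spin": 0},{"gripper": 0,"dx": 0,"dy": 0,"dz": 0,"spin": 0}])

```text
time: 2.7
ee_pos: [0.5888, -0.2019, 0.0856]
eef_rot: [0.989, 0.146, 0.001, 0.001]
ft_force: [1.1, 0.3, 0.5]
width: 0.0007
```

```bash
python3 go.py 0.59 -0.2005 0.071; python3 - <<'E'
from h import *
crop(cams.camera("side")[:,:,::-1],265,190,110,110,5.4,"pics/s1.png")
E
```

```text
t 2.7 tcp [ 0.5888 -0.2019  0.0856] yaw_y -73.21222612178752 tz [ 0.0015 -0.0008 -1.    ] F [1.1257 0.2963 0.489 ] w 0.0006556004103218716 q [ 0.5545  0.4607 -0.3814  1.6086  0.1866  1.1067 -1.1522]
tool delta [ 0.0015 -0.001   0.0146]
```

View pics/s1.png

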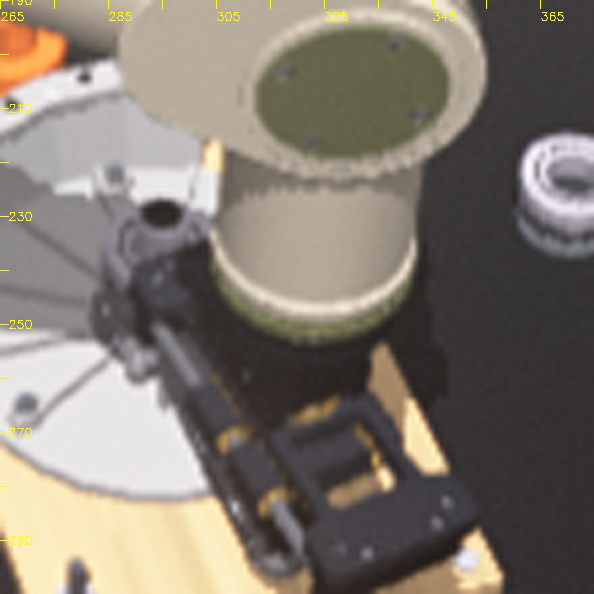

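Nothing looks blocked: the closed fingers are above the cup, which is hidden behind them near (317,291). Now I'll push down.

arm_command(increments=[{"gripper": 0,"dx": 0.001,"dy": 0,"dz": 0.01,"spin": 0},{"gripper": 0,"dx": 0,"dy": 0,"dz": 0.005,"spin": 0},{"gripper": 0,"dx": 0,"dy": 0,"dz": 0.005,"spin": 0},{"gripper": 0,"dx": 0,"dy": 0,"dz": 0.005,"spin": 0},{"gripper": 0,"dx": 0,"dy": 0.001,"dz": 0.004,"spin": 0},{"gripper": 0,"dx": 0,"dy": 0.001,"dz": 0.003,"spin": 0},{"gripper": 0,"dx": 0,"dy": 0,"dz": 0,"spin": 0},{"gripper": 0,"dx": 0,"dy": 0,"dz": 0,"spin": 0}])

```text
time: 3.75
ee_pos: [0.5899, -0.2038, 0.0534]
eef_rot: [0.989, 0.146, -0.0, 0.001]
ft_force: [-4.9, -0.2, 11.3]
width: 0.0003
```

```bash
python3 go.py 0.59 -0.203 0.05
```

```text
t 3.75 tcp [ 0.5899 -0.2038  0.0534] yaw_y -73.20860959097685 tz [-0.     -0.0013 -1.    ] F [-4.9428 -0.2066 11.2827] w 0.000337865919189331 q [ 0.5488  0.5    -0.3729  1.6268  0.2039  1.0529 -1.1616]
tool delta [ 0.0003 -0.0008  0.0034]
```

arm_command(increments=[{"gripper": 0,"dx": 0,"dy": 0,"dz": 0.002,"spin": 0},{"gripper": 0,"dx": 0,"dy": 0,"dz": 0.002,"spin": 0},{"gripper": 0,"dx": 0,"dy": 0,"dz": 0.001,"spin": 0},{"gripper": 0,"dx": 0,"dy": 0,"dz": 0,"spin": 0},{"gripper": 0,"dx": 0,"dy": 0,"dz": 0,"spin": 0},{"gripper": 0,"dx": 0,"dy": 0,"dz": 0,"spin": 0},{"gripper": 0,"dx": 0,"dy": 0,"dz": 0,"spin": 0},{"gripper": 0,"dx": 0,"dy": 0,"dz": 0,"spin": 0}])

```text
time: 4.75
ee_pos: [0.5903, -0.204, 0.0504]
eef_rot: [0.989, 0.146, 0.0, 0.001]
ft_force: [-11.4, -1.1, 29.1]
width: 0.0006
```

```bash
python3 go.py 0.59 -0.203 0.05; python3 - <<'E'
from h import *
crop(cams.camera("side")[:,:,::-1],265,190,110,110,5.4,"pics/s2.png")
E
```

```text
t 4.75 tcp [ 0.5903 -0.204   0.0504] yaw_y -73.21376444379644 tz [ 0.0008 -0.0021 -1.    ] F [-11.3741  -1.0623  29.1109] w 0.0005998418460894231 q [ 0.5479  0.5034 -0.3721  1.6288  0.2062  1.0468 -1.1634]
tool delta [ 0.     -0.001   0.0004]
```

View pics/s2.png

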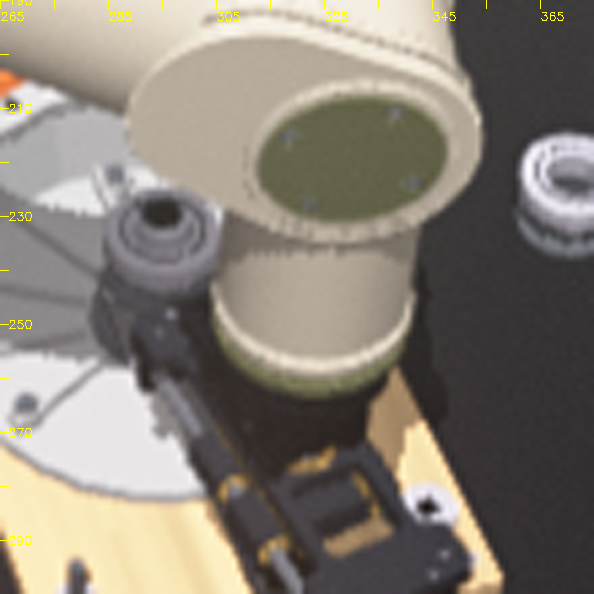

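The pictures show the bearing has risen: tube top now at about (294,229), race just below it, and 29 N against the stop, so full stroke. Now I'll release and go over the bearing.

arm_command(increments=[{"gripper": 0,"dx": 0,"dy": 0,"dz": -0.006,"spin": 0},{"gripper": 0,"dx": 0,"dy": 0,"dz": -0.012,"spin": 0},{"gripper": 0,"dx": 0,"dy": 0,"dz": -0.02,"spin": 0},{"gripper": 0,"dx": 0,"dy": 0,"dz": -0.03,"spin": 0},{"gripper": 100,"dx": 0,"dy": 0,"dz": -0.04,"spin": -10},{"gripper": 100,"dx": 0,"dy": 0,"dz": -0.02,"spin": -10},{"gripper": 100,"dx": 0,"dy": 0,"dz": 0,"spin": -10},{"gripper": 100,"dx": 0,"dy": 0,"dz": 0,"spin": -10}])

```text
time: 5.8
ee_pos: [0.59, -0.203, 0.1761]
eef_rot: [0.878, 0.478, 0.0, 0.0]
ft_force: [0.3, 0.1, 0.1]
width: 0.0328
```

```bash
python3 go.py 0.5633 -0.0236 0.15
```

```text
t 5.8 tcp [ 0.59   -0.203   0.1761] yaw_y -32.846698819210644 tz [ 0.0003 -0.0005 -1.    ] F [0.3279 0.0772 0.0592] w 0.03278295267258801 q [ 0.6483  0.4036 -0.5064  1.505   0.2003  1.2843 -0.4539]
tool delta [ 0.1363 -0.1198  0.026 ]
```

arm_command(increments=[{"gripper": 100,"dx": 0.034,"dy": -0.03,"dz": 0,"spin": 0},{"gripper": 100,"dx": 0.034,"dy": -0.03,"dz": 0,"spin": 0},{"gripper": 100,"dx": 0.034,"dy": -0.03,"dz": 0,"spin": 0},{"gripper": 100,"dx": 0.034,"dy": -0.03,"dz": 0,"spin": 0},{"gripper": 100,"dx": 0,"dy": 0,"dz": 0,"spin": -10},{"gripper": 100,"dx": 0,"dy": 0,"dz": 0,"spin": -10},{"gripper": 100,"dx": 0,"dy": 0,"dz": 0,"spin": -10},{"gripper": 100,"dx": 0,"dy": 0,"dz": 0,"spin": -10}])

```text
time: 6.8
ee_pos: [0.5639, -0.0235, 0.1758]
eef_rot: [0.662, 0.75, -0.0, 0.0]
ft_force: [-0.3, -0.5, 0.5]
width: 0.087
```

```bash
python3 go.py 0.5633 -0.0236 0.0643;python3 - <<'E'
from h import *
crop(cams.camera("side")[:,:,::-1],240,180,130,120,5,"pics/s3.png")
E
```

```text
t 6.8 tcp [ 0.5639 -0.0235  0.1758] yaw_y 7.159414555850709 tz [-0.0001 -0.0004 -1.    ] F [-0.2719 -0.4993  0.4925] w 0.08696858321590628 q [ 0.5502  0.3073 -0.7013  1.6581  0.2074  1.2522 -0.0684]
tool delta [ 0.     -0.0006  0.1115]
```

View pics/s3.png

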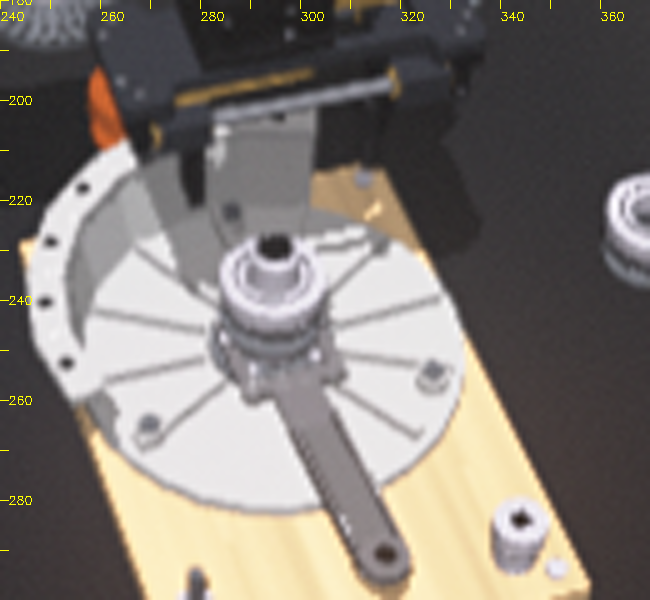

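The fork is back at rest, with the cup at (317,291) and the bearing down. I'll descend with the fingers either side of the race.

arm_command(increments=[{"gripper": 100,"dx": 0,"dy": -0.0006,"dz": 0.03,"spin": -1},{"gripper": 100,"dx": 0,"dy": 0,"dz": 0.03,"spin": 0},{"gripper": 100,"dx": 0,"dy": 0,"dz": 0.02,"spin": 0},{"gripper": 100,"dx": 0,"dy": 0,"dz": 0.015,"spin": 0},{"gripper": 100,"dx": 0,"dy": 0,"dz": 0.01,"spin": 0},{"gripper": 100,"dx": 0,"dy": 0,"dz": 0.0065,"spin": 0},{"gripper": 100,"dx": 0,"dy": 0,"dz": 0,"spin": 0},{"gripper": 100,"dx": 0,"dy": 0,"dz": 0,"spin": 0}])

```text
time: 7.85
ee_pos: [0.5638, -0.0234, 0.0646]
eef_rot: [0.657, 0.754, 0.0, 0.0]
ft_force: [-0.4, 0.8, 0.4]
width: 0.0868
```

```bash
python3 go.py 0.5633 -0.0236 0.0643;python3 - <<'E'
from h import *
crop(cams.camera("side")[:,:,::-1],240,180,130,120,5,"pics/s4.png")
E
```

```text
t 7.85 tcp [ 0.5638 -0.0234  0.0646] yaw_y 7.829471078886085 tz [ 0.001  -0.0001 -1.    ] F [-0.427   0.7858  0.4115] w 0.08678489011823663 q [ 0.5139  0.4255 -0.6672  1.7705  0.2995  1.048  -0.1245]
tool delta [-0.0001 -0.0005  0.0003]
```

View pics/s4.png

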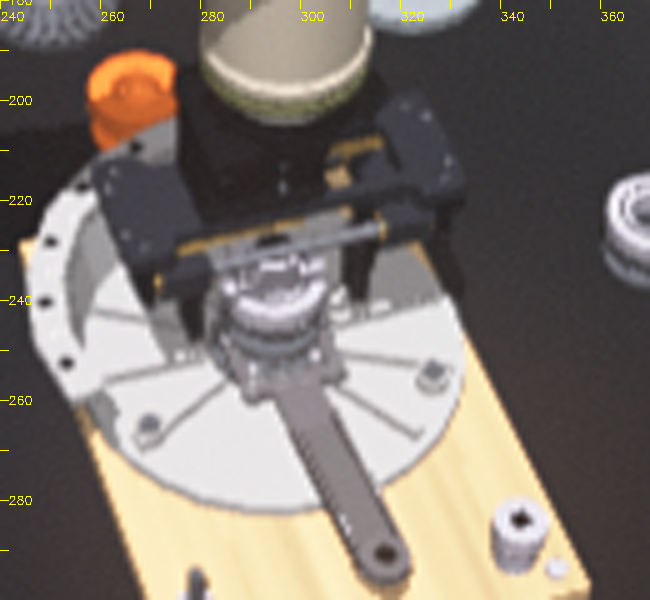

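The fingers straddle the race, so I'll close them lightly.

arm_command(increments=[{"gripper": 0,"dx": 0,"dy": 0,"dz": 0,"spin": 0},{"gripper": 0,"dx": 0,"dy": 0,"dz": 0,"spin": 0},{"gripper": 0,"dx": 0,"dy": 0,"dz": 0,"spin": 0},{"gripper": 0,"dx": 0,"dy": 0,"dz": 0,"spin": 0},{"gripper": 0,"dx": 0,"dy": 0,"dz": 0,"spin": 0},{"gripper": 0,"dx": 0,"dy": 0,"dz": 0,"spin": 0},{"gripper": 0,"dx": 0,"dy": 0,"dz": 0,"spin": 0},{"gripper": 0,"dx": 0,"dy": 0,"dz": 0,"spin": 0}], grip_force=18)

```text
time: 8.9
ee_pos: [0.5635, -0.0234, 0.0641]
eef_rot: [0.657, 0.754, 0.0, 0.0]
ft_force: [0.3, -0.3, 1.7]
width: 0.0603
```

```bash
python3 go.py 0.5633 -0.0236 0.0643
```

```text
t 8.9 tcp [ 0.5635 -0.0234  0.0641] yaw_y 7.837217099935649 tz [ 0.0002 -0.0001 -1.    ] F [ 0.3154 -0.3146  1.7321] w 0.06025258441544088 q [ 0.5138  0.426  -0.667   1.7711  0.2997  1.0478 -0.1245]
tool delta [-0.0002 -0.0002 -0.0002]
```

arm_command(increments=[{"gripper": 0,"dx": 0,"dy": 0,"dz": -0.005,"spin": 0},{"gripper": 0,"dx": 0,"dy": 0,"dz": -0.01,"spin": 0},{"gripper": 0,"dx": 0,"dy": 0,"dz": -0.012,"spin": 0},{"gripper": 0,"dx": 0,"dy": 0,"dz": -0.012,"spin": 0},{"gripper": 0,"dx": 0,"dy": 0,"dz": -0.01,"spin": 0},{"gripper": 0,"dx": 0,"dy": 0,"dz": -0.0045,"spin": 0},{"gripper": 0,"dx": 0,"dy": 0,"dz": 0,"spin": 0},{"gripper": 0,"dx": 0,"dy": 0,"dz": 0,"spin": 0}])

```text
time: 9.9
ee_pos: [0.5631, -0.0235, 0.1171]
eef_rot: [0.657, 0.754, -0.0, -0.0]
ft_force: [0.1, 0.1, -2.7]
width: 0.0601
```

```bash
python3 go.py 0.5633 -0.0236 0.1178;python3 - <<'E'
from h import *
a=cams.camera("side")[:,:,::-1]
cv2.imwrite("pics/raw5.png",a);crop(a,260,180,80,80,7.5,"pics/s5.png")
E
```

```text
t 9.9 tcp [ 0.5631 -0.0235  0.1171] yaw_y 7.832453831332446 tz [-0.0006 -0.     -1.    ] F [ 0.1217  0.0682 -2.7403] w 0.060065001263131995 q [ 0.5362  0.3634 -0.689   1.7249  0.2509  1.1439 -0.089 ]
tool delta [-0.0002  0.0002 -0.0007]
```

View pics/s5.png

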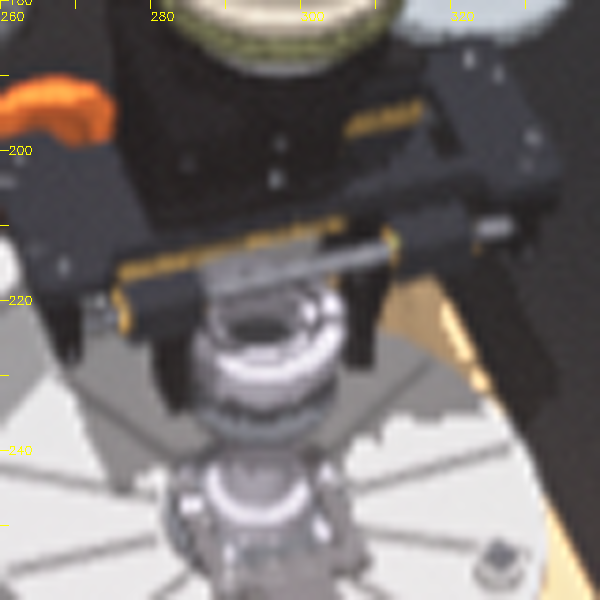

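The bearing is raised and its lower end is still on the tube. The tool can't tilt, so I'll pivot the bearing in the jaws: hook its bore on the tube's end and shift sideways along tool +x.

arm_command(increments=[{"gripper": 0,"dx": 0,"dy": 0,"dz": -0.001,"spin": 0},{"gripper": 0,"dx": 0.0015,"dy": 0,"dz": 0,"spin": 0},{"gripper": 0,"dx": 0.0015,"dy": 0,"dz": 0,"spin": 0},{"gripper": 0,"dx": 0.0015,"dy": 0,"dz": 0,"spin": 0},{"gripper": 0,"dx": 0.0015,"dy": 0,"dz": 0,"spin": 0},{"gripper": 0,"dx": 0,"dy": 0,"dz": 0,"spin": 0},{"gripper": 0,"dx": 0,"dy": 0,"dz": 0,"spin": 0},{"gripper": 0,"dx": 0,"dy": 0,"dz": 0,"spin": 0}])

```text
time: 10.95
ee_pos: [0.5628, -0.0208, 0.1181]
eef_rot: [0.658, 0.753, -0.001, 0.001]
ft_force: [3.2, -9.5, -6.9]
width: 0.0605
```

```bash
python3 go.py 0.5633 -0.0236 0.1178;python3 - <<'E'
from h import *
a=cams.camera("side")[:,:,::-1]
cv2.imwrite("pics/raw6.png",a);crop(a,260,180,80,80,7.5,"pics/s6.png")
E
```

```text
t 10.95 tcp [ 0.5628 -0.0208  0.1181] yaw_y 7.66996440721932 tz [ 0.0003 -0.0035 -1.    ] F [ 3.1992 -9.5046 -6.8807] w 0.060452866955329955 q [ 0.5305  0.3607 -0.6896  1.7259  0.253   1.1449 -0.0993]
tool delta [-0.0028  0.0001  0.0003]
```

View pics/s6.png

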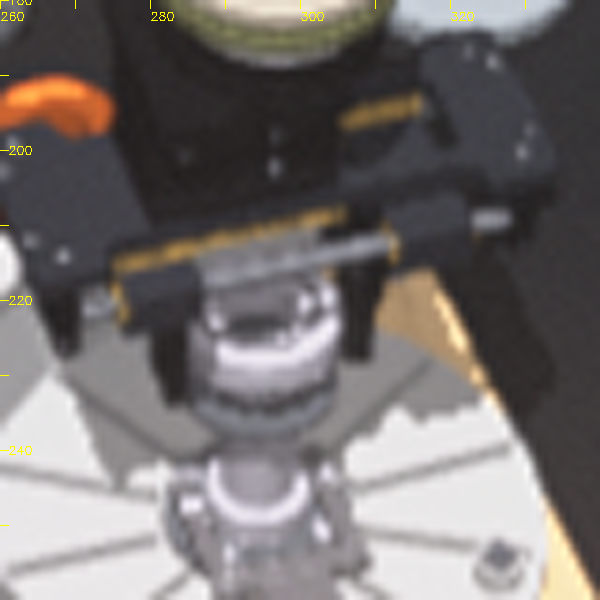

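It meets 10 N and has barely pivoted, so I'll lower the grip to let it turn.

arm_command(increments=[{"gripper": 0,"dx": 0,"dy": 0,"dz": 0,"spin": 0},{"gripper": 0,"dx": 0,"dy": 0,"dz": 0,"spin": 0},{"gripper": 0,"dx": 0.001,"dy": 0,"dz": 0,"spin": 0},{"gripper": 0,"dx": 0.001,"dy": 0,"dz": 0,"spin": 0},{"gripper": 0,"dx": 0,"dy": 0,"dz": 0,"spin": 0},{"gripper": 0,"dx": 0,"dy": 0,"dz": 0,"spin": 0},{"gripper": 0,"dx": 0,"dy": 0,"dz": 0,"spin": 0},{"gripper": 0,"dx": 0,"dy": 0,"dz": 0,"spin": 0}], grip_force=7)

```text
time: 12.0
ee_pos: [0.5623, -0.0153, 0.1186]
eef_rot: [0.657, 0.754, 0.0, -0.0]
ft_force: [-0.2, -2.6, -2.7]
width: 0.0604
```

```bash
python3 go.py 0.5633 -0.0236 0.1178;python3 - <<'E'
from h import *
a=cams.camera("side")[:,:,::-1]
cv2.imwrite("pics/raw7.png",a);crop(a,260,180,80,80,7.5,"pics/s7.png")
E
```

```text
t 12.0 tcp [ 0.5623 -0.0153  0.1186] yaw_y 7.847462013586069 tz [ 0.0001  0.0002 -1.    ] F [-0.2146 -2.5616 -2.6708] w 0.06043701487238014 q [ 0.5266  0.3598 -0.6937  1.7268  0.2496  1.1451 -0.1026]
tool delta [-0.0084 -0.0002  0.0008]
```

View pics/s7.png

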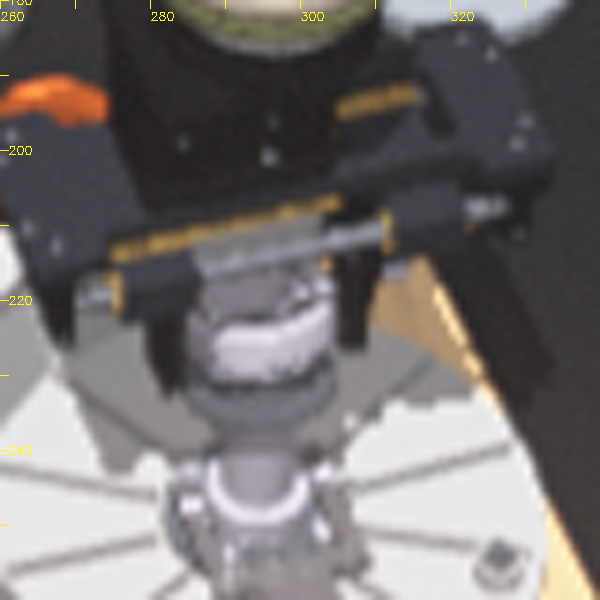

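It pivots now; the geometry gives about 16°. I'll continue to about 21° and then clamp firmly.

arm_command(increments=[{"gripper": 0,"dx": 0.001,"dy": 0,"dz": 0.0005,"spin": 0},{"gripper": 0,"dx": 0.001,"dy": 0,"dz": 0.0003,"spin": 0},{"gripper": 0,"dx": 0.0005,"dy": 0,"dz": 0,"spin": 0},{"gripper": 0,"dx": 0,"dy": 0,"dz": 0,"spin": 0},{"gripper": 0,"dx": 0,"dy": 0,"dz": 0,"spin": 0},{"gripper": 0,"dx": 0,"dy": 0,"dz": 0,"spin": 0},{"gripper": 0,"dx": 0,"dy": 0,"dz": 0,"spin": 0},{"gripper": 0,"dx": 0,"dy": 0,"dz": 0,"spin": 0}])

```text
time: 13.05
ee_pos: [0.562, -0.0131, 0.1177]
eef_rot: [0.657, 0.754, -0.0, 0.0]
ft_force: [1.1, -3.2, -3.7]
width: 0.0601
```

```bash
python3 go.py 0.5633 -0.0236 0.1178
```

```text
t 13.05 tcp [ 0.562  -0.0131  0.1177] yaw_y 7.831970109424145 tz [ 0.     -0.0001 -1.    ] F [ 1.066  -3.2226 -3.7351] w 0.060146731739851446 q [ 0.5233  0.3601 -0.6944  1.7286  0.2505  1.1434 -0.1077]
tool delta [-0.0106 -0.0001 -0.0001]
```

arm_command(increments=[{"gripper": 0,"dx": 0,"dy": 0,"dz": 0,"spin": 0},{"gripper": 0,"dx": 0,"dy": 0,"dz": 0,"spin": 0},{"gripper": 0,"dx": 0,"dy": 0,"dz": 0,"spin": 0},{"gripper": 0,"dx": 0.0005,"dy": 0,"dz": -0.003,"spin": 0},{"gripper": 0,"dx": 0.001,"dy": 0,"dz": -0.005,"spin": 0},{"gripper": 0,"dx": 0.002,"dy": 0,"dz": -0.008,"spin": 0},{"gripper": 0,"dx": 0.004,"dy": 0,"dz": -0.016,"spin": 0},{"gripper": 0,"dx": 0.01,"dy": 0,"dz": -0.03,"spin": 0}], grip_force=50)

```text
time: 14.05
ee_pos: [0.559, 0.0044, 0.1805]
eef_rot: [0.657, 0.754, -0.0, -0.001]
ft_force: [-0.8, -0.3, -1.7]
width: 0.0594
```

```bash
python3 go.py 0.595 0.288 0.30;python3 - <<'E'
from h import *
a=cams.camera("side")[:,:,::-1]
cv2.imwrite("pics/raw8.png",a);crop(a,260,160,80,80,7.5,"pics/s8.png")
E
```

```text
t 14.05 tcp [0.559  0.0044 0.1805] yaw_y 7.810475446884536 tz [-0.0013  0.0001 -1.    ] F [-0.7782 -0.3132 -1.6505] w 0.05939790603350982 q [ 0.5203  0.2954 -0.7199  1.6642  0.2026  1.2599 -0.1045]
tool delta [ 0.2761  0.074  -0.1195]
```

View pics/s8.png

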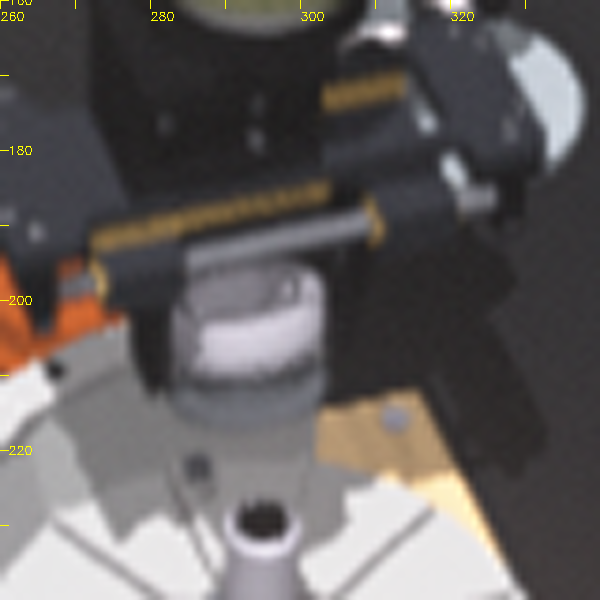

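The bearing is off the tube and tilted in the jaws, with the tube's free top at (294,229). I'll carry it towards the focus point above the camera's level and then spin about -87°.

arm_command(increments=[{"gripper": 0,"dx": 0.02,"dy": 0.005,"dz": -0.03,"spin": 0},{"gripper": 0,"dx": 0.04,"dy": 0.01,"dz": -0.03,"spin": 0},{"gripper": 0,"dx": 0.045,"dy": 0.011,"dz": -0.03,"spin": 0},{"gripper": 0,"dx": 0.045,"dy": 0.011,"dz": -0.01,"spin": 0},{"gripper": 0,"dx": 0.045,"dy": 0.011,"dz": 0,"spin": 0},{"gripper": 0,"dx": 0.045,"dy": 0.011,"dz": 0,"spin": 0},{"gripper": 0,"dx": 0.03,"dy": 0.007,"dz": 0,"spin": 0},{"gripper": 0,"dx": 0,"dy": 0,"dz": 0,"spin": -8}])

```text
time: 15.1
ee_pos: [0.5867, 0.2847, 0.2801]
eef_rot: [0.6, 0.8, 0.001, -0.001]
ft_force: [0.7, -1.6, -2.7]
width: 0.0597
```

arm_command(increments=[{"gripper": 0,"dx": 0,"dy": 0,"dz": 0,"spin": -10},{"gripper": 0,"dx": 0,"dy": 0,"dz": 0,"spin": -10},{"gripper": 0,"dx": 0,"dy": 0,"dz": 0,"spin": -10},{"gripper": 0,"dx": 0,"dy": 0,"dz": 0,"spin": -10},{"gripper": 0,"dx": 0,"dy": 0,"dz": 0,"spin": -10},{"gripper": 0,"dx": 0,"dy": 0,"dz": 0,"spin": -10},{"gripper": 0,"dx": 0,"dy": 0,"dz": 0,"spin": -10},{"gripper": 0,"dx": 0,"dy": 0,"dz": 0,"spin": -9}])

```text
time: 16.1
ee_pos: [0.5881, 0.2809, 0.2804]
eef_rot: [-0.045, 0.999, 0.0, 0.0]
ft_force: [-0.1, -0.3, -3.1]
width: 0.0596
```

```bash
python3 go.py 0.5877 0.2869 0.2585;python3 - <<'E'
from h import *
for n in("side","top"):
    a=np.mean([cams.camera(n).astype(float) for _ in range(3)],0)[:,:,::-1].astype(np.uint8)
    cv2.imwrite(f"pics/raw9{n}.png",a)
    print(proj(n,[[.5877,.2869,.2772],[.5951,.2876,.2576],[.641,.292,.136]]))
E
```

```text
t 16.1 tcp [0.5881 0.2809 0.2804] yaw_y 95.1415931134736 tz [ 0.0005  0.0003 -1.    ] F [-0.1427 -0.3255 -3.0643] w 0.05958980060573436 q [ 0.1648  0.5734 -1.066   1.2486  0.495   1.5874  0.8456]
tool delta [-0.0001  0.006   0.0219]
[[284.87078055 113.80738262]
 [287.19318651 118.84072833]
 [300.59811128 147.94552457]]
[[171.32247968 185.22353466]
 [172.82709918 183.41002243]
 [181.13942125 173.38641837]]
```

View pics/raw9side.png

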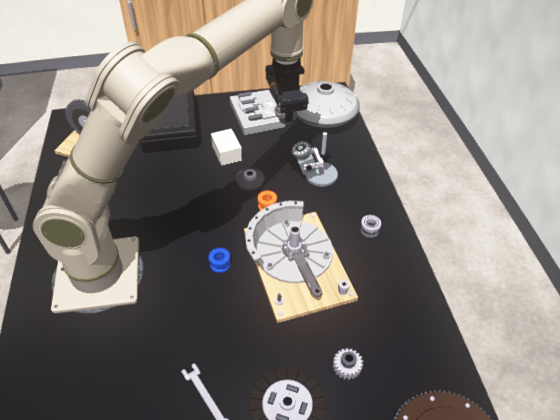

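View pics/raw9top.png

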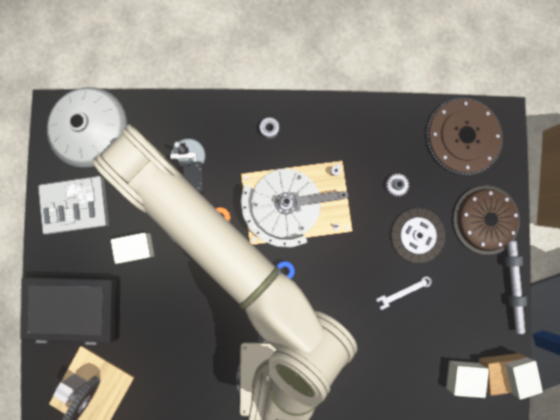

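```bash
python3 - <<'E'
from h import *
crop(cv2.imread("pics/raw9side.png"),255,65,60,60,10,"pics/s9.png")
E
```

```text
(no output)
```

View pics/s9.png

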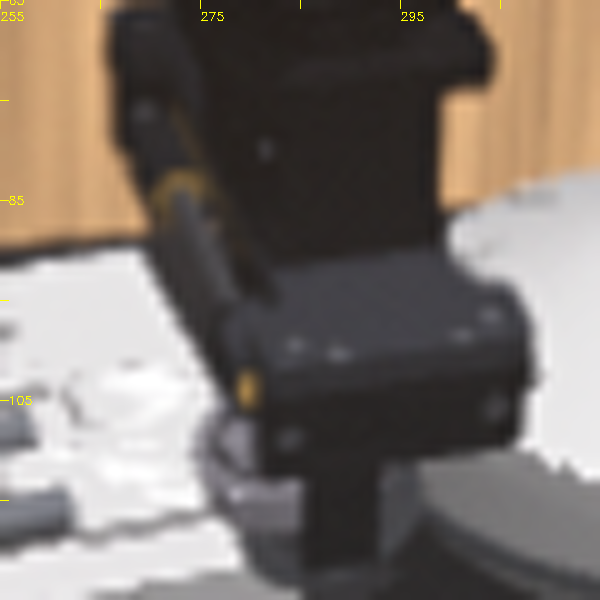

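```bash
cat > ov.py <<'E'
from h import *
def rings(P,yaw,th,off=0.0):
    # P grip point on axis (pivot), lean toward tool +x az=yaw+90
    a=np.radians(yaw+90);l=np.array([np.cos(a),np.sin(a),0]);t=np.radians(th)
    u=np.sin(t)*l+np.cos(t)*np.array([0,0,1]);v=np.cos(t)*l-np.sin(t)*np.array([0,0,1]);w=np.cross(u,v)
    ph=np.linspace(0,2*np.pi,91);out=[]
    for h,rad in((0,.029),(.006,.029),(.022,.03),(.04,.03),(.04,.0155)):
        out.append(np.array(P)+(h-.031+off)*u+rad*(np.cos(ph)[:,None]*v+np.sin(ph)[:,None]*w))
    return out
def overlay(img,n,P,yaw,ths,x0,y0,w,h,k,name,off=0):
    tiles=[]
    for th in ths:
        c=cv2.resize(img[y0:y0+h,x0:x0+w],None,fx=k,fy=k,interpolation=cv2.INTER_CUBIC)
        for q,col in zip(rings(P,yaw,th,off),((0,0,255),(0,128,255),(0,255,0),(255,255,0),(255,0,255))):
            p=((proj(n,q)-[x0,y0])*k*16).astype(np.int32)
            cv2.polylines(c,[p.reshape(-1,1,2)],False,col,1,cv2.LINE_AA,4)
        cv2.putText(c,str(th),(5,15),0,.5,(0,255,255),1);tiles.append(c)
    cv2.imwrite(name,np.hstack(tiles))
E
python3 - <<'E'
from ov import *
a=cv2.imread("pics/raw8.png")
overlay(a,"side",[.559,.0044,.1992],7.81,[14,18,22,26],276,187,32,40,6.2,"pics/o8.png")
E
```

```text
(no output)
```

View pics/o8.png

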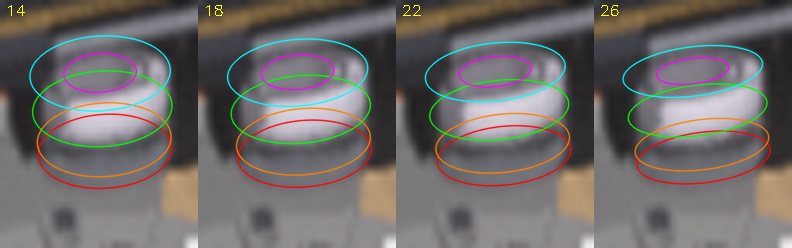

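arm_command(increments=[{"gripper": 0,"dx": 0,"dy": 0,"dz": 0,"spin": 10},{"gripper": 0,"dx": 0,"dy": 0,"dz": 0,"spin": 10},{"gripper": 0,"dx": 0,"dy": 0,"dz": 0,"spin": 10},{"gripper": 0,"dx": 0,"dy": 0,"dz": 0,"spin": 10},{"gripper": 0,"dx": 0,"dy": 0,"dz": 0,"spin": 10},{"gripper": 0,"dx": 0,"dy": 0,"dz": 0,"spin": 10},{"gripper": 0,"dx": 0,"dy": 0,"dz": 0,"spin": 0},{"gripper": 0,"dx": 0,"dy": 0,"dz": 0,"spin": 0}])

```text
time: 17.4
ee_pos: [0.5881, 0.2809, 0.2798]
eef_rot: [0.462, 0.887, -0.0, 0.0]
ft_force: [-0.5, -1.0, -2.8]
width: 0.0595
```

```bash
python3 go.py 0.5877 0.2869 0.2585;python3 - <<'E'
from ov import *
a=np.mean([cams.camera("side").astype(float) for _ in range(4)],0)[:,:,::-1].astype(np.uint8)
cv2.imwrite("pics/raw10.png",a)
s=read_state();M=R.from_quat(s["eef_rot"]).as_matrix();yaw=np.degrees(np.arctan2(M[1,1],M[0,1]))
P=s["ee_pos"]-.0187*M[:,2];c=proj("side",P)[0];x0,y0=int(c[0])-18,int(c[1])-16
crop(a,x0-5,y0-5,50,44,12,"pics/s10.png")
overlay(a,"side",P,yaw,[16,20,24],x0,y0,32,36,8,"pics/o10.png")
E
```

```text
t 17.4 tcp [0.5881 0.2809 0.2798] yaw_y 35.0215005580098 tz [ 0.0001 -0.0001 -1.    ] F [-0.4716 -0.9696 -2.844 ] w 0.05951429502798855 q [ 0.0692  0.5042 -0.8767  1.2547  0.3807  1.5492 -0.139 ]
tool delta [0.0051 0.0031 0.0213]
```

View pics/s10.png

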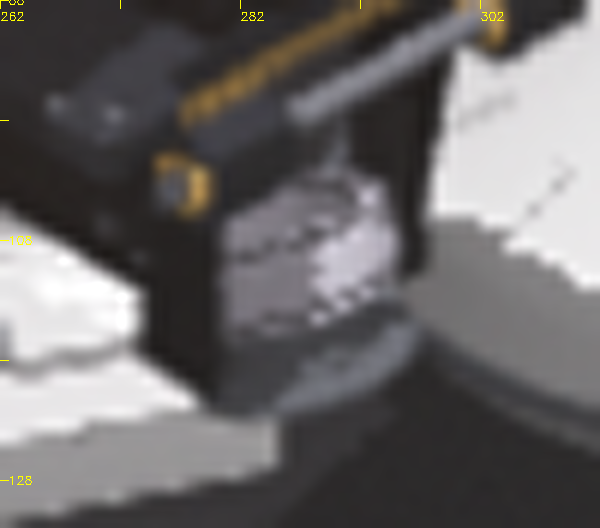

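View pics/o10.png

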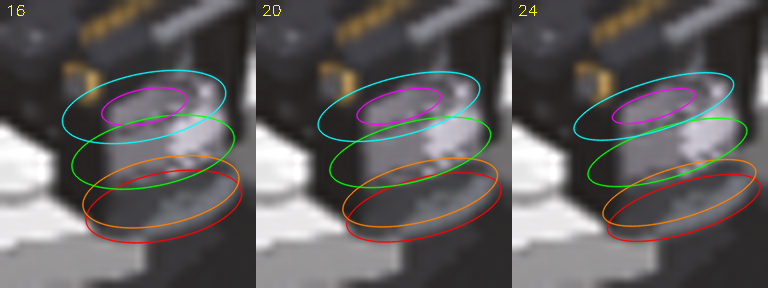

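```bash
cat > fit.py <<'E'
from ov import *
def fit(P,yaw,x0,y0,k,fl,rl,rt):
    F=[(0,fl),(2,rl),(3,rt)];c=lambda p:np.array(p,float)/k+[x0,y0]
    a=np.radians(yaw+90);l=np.array([np.cos(a),np.sin(a),0]);m=np.array([-l[1],l[0],0])
    def f(q):
        G=rings(np.array(P)+q[2]*l+q[3]*m,yaw,q[0]*100,q[1]);o=[]
        for i,pts in F:
            if len(pts)==0: continue
            pr=proj("side",G[i]);pr=np.vstack([np.linspace(pr[j],pr[j+1],5)[:-1] for j in range(90)])
            cen=pr.mean(0);ang=np.unwrap(np.arctan2(*(pr-cen).T));rr=np.hypot(*(pr-cen).T)
            for x in c(pts):
                o.append(np.hypot(*(x-cen))-np.interp(np.arctan2(*(x-cen)),ang,rr,period=2*np.pi))
        return np.r_[np.array(o)/.3,(np.array(q[1:])/[.003,.003,.002])]
    s=least_squares(f,[.2,0,0,0]);C=np.linalg.inv(s.jac.T@s.jac)
    print("theta",s.x[0]*100,"+-",100*C[0,0]**.5,"off,x,y mm",s.x[1:]*1e3,"res px",s.fun[:-3].round(1)*.3)
E
python3 - <<'E'
from fit import *
P=np.array([.5881,.2809,.2798+.0187])
fit(P,35.02,262,88,12,[(235,415),(290,408),(340,393),(385,370),(415,345),(421,325)],[(235,335),(285,325),(330,315),(375,300),(397,285)],[(235,250),(290,238),(330,225)])
fit(P,35.02,262,88,12,[(235,415),(290,408),(340,393),(385,370),(415,345),(421,325)],[(235,335),(285,325),(330,315),(375,300),(397,285)],[])
E
```

```text
theta 18.812331599847433 +- 1.140879408296797 off,x,y mm [ 3.09682708e+00  1.52015216e-01 -2.51714649e-03] res px [ 0.72  0.09 -0.21 -0.63 -0.36  0.09  0.75  0.21  0.42  1.11  1.17 -0.96
 -0.87 -1.11]
theta 14.836968843367362 +- 1.4258024556151487 off,x,y mm [ 2.47360993  1.04582703 -0.64481415] res px [ 0.63 -0.12 -0.51 -0.84 -0.09  0.57  0.45 -0.21 -0.15  0.36  0.51]
```

The tilt estimate from this view is loose (15–19°). I'll move so the pale cone is behind the bearing and the lean lies in the picture plane, for a sharper measurement.

arm_command(increments=[{"gripper": 0,"dx": -0.023,"dy": 0.033,"dz": -0.015,"spin": 0},{"gripper": 0,"dx": -0.023,"dy": 0.033,"dz": -0.015,"spin": 0},{"gripper": 0,"dx": 0,"dy": 0,"dz": 0,"spin": -10},{"gripper": 0,"dx": 0,"dy": 0,"dz": 0,"spin": -10},{"gripper": 0,"dx": 0,"dy": 0,"dz": 0,"spin": -10},{"gripper": 0,"dx": 0,"dy": 0,"dz": 0,"spin": -10},{"gripper": 0,"dx": 0,"dy": 0,"dz": 0,"spin": 0},{"gripper": 0,"dx": 0,"dy": 0,"dz": 0,"spin": 0}])

```text
time: 18.6
ee_pos: [0.6686, 0.2807, 0.3097]
eef_rot: [0.134, 0.991, 0.0, -0.0]
ft_force: [0.8, 0.0, -3.1]
width: 0.0597
```

```bash
python3 go.py 0.5877 0.2869 0.2585;python3 - <<'E'
from ov import *
a=np.mean([cams.camera("side").astype(float) for _ in range(4)],0)[:,:,::-1].astype(np.uint8)
cv2.imwrite("pics/raw11.png",a)
s=read_state();M=R.from_quat(s["eef_rot"]).as_matrix();yaw=np.degrees(np.arctan2(M[1,1],M[0,1]))
P=s["ee_pos"]-.0187*M[:,2];c=proj("side",P)[0];x0,y0=int(c[0])-18,int(c[1])-16
print(P,yaw,x0,y0)
crop(a,x0-5,y0-5,50,44,12,"pics/s11.png")
overlay(a,"side",P,yaw,[16,20,24],x0,y0,34,36,7.7,"pics/o11.png")
E
```

```text
t 18.6 tcp [0.6686 0.2807 0.3097] yaw_y 74.62441209394281 tz [-0.0001  0.     -1.    ] F [ 0.8357  0.0055 -3.1194] w 0.05968486668438227 q [-0.0008  0.6933 -0.9262  0.9401  0.5423  1.7148  0.591 ]
tool delta [ 0.0797 -0.0155  0.0512]
[0.66860812 0.28076596 0.32851747] 74.75381049617795 295 81
```

View pics/s11.png

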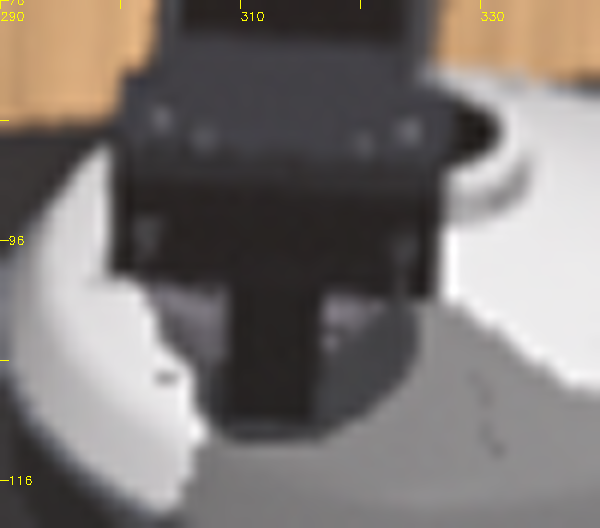

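View pics/o11.png

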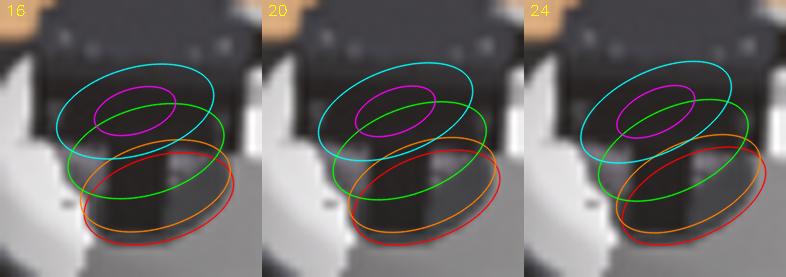

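```bash
python3 - <<'E'
from h import *
a=cv2.imread("pics/raw11.png")
b=cv2.resize(a[96:118,298:330],None,fx=24,fy=24,interpolation=cv2.INTER_CUBIC)
b=cv2.convertScaleAbs(b,alpha=2.0,beta=-30)
for t in range(0,32,2): cv2.putText(b,str(298+t),(t*24,10),0,.35,(0,255,255),1);cv2.line(b,(t*24,0),(t*24,527),(0,90,90),1)
for t in range(0,22,2): cv2.putText(b,str(96+t),(0,t*24+4),0,.35,(0,255,255),1);cv2.line(b,(0,t*24),(767,t*24),(0,90,90),1)
cv2.imwrite("pics/s11b.png",b)
E
```

```text
(no output)
```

View pics/s11b.png

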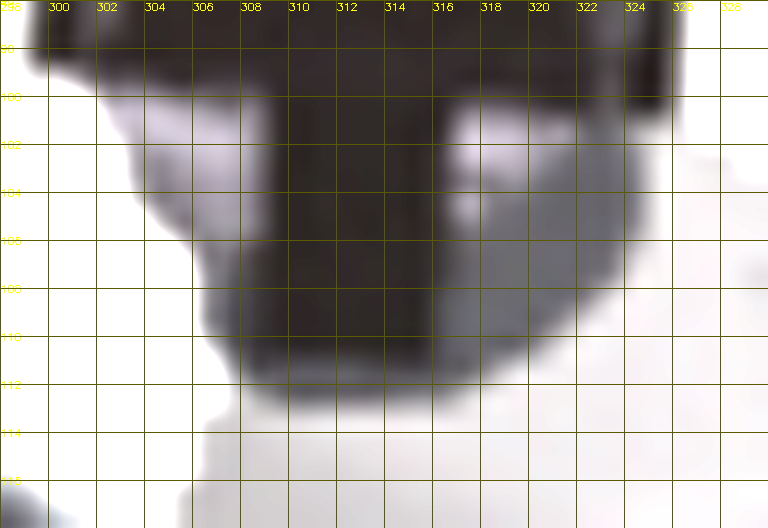

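```bash
python3 - <<'E'
from fit import *
np.set_printoptions(precision=2,suppress=True)
P=[.6686,.2807,.3285]
fl=[(308,111.5),(310,112.6),(313,112.9),(316,112.7),(318,112.1),(320,110.9),(322,109.4),(324,107.3),(324.9,104.5)]
fit(P,74.7,0,0,1,fl,[(303.3,103.5),(304,104.8),(305.2,105.8)],[])
fit(P,74.7,0,0,1,fl[:-1],[(303.3,103.5),(304,104.8),(305.2,105.8)],[])
fit(P,74.7,0,0,1,fl+[(306.4,109)],[],[])
E
```

```text
theta 16.802835767558232 +- 1.8078751611698796 off,x,y mm [-0.34  1.24  0.18] res px [-0.6  -0.12  0.06  0.33  0.33  0.06 -0.15 -0.15 -0.09  0.21  0.09  0.06]
theta 17.488736308028496 +- 2.988950353221152 off,x,y mm [-0.31  1.23  0.23] res px [-0.57 -0.12  0.06  0.33  0.36  0.06 -0.12 -0.18  0.27  0.12  0.03]
theta 19.367545694187335 +- 1.5997884108000622 off,x,y mm [-0.53  1.29 -0.02] res px [-0.45 -0.12  0.03  0.33  0.36  0.09 -0.12 -0.24 -0.48 -0.15]
```

```bash
cat > sil.py <<'E'
from ov import *
from scipy.ndimage import map_coordinates
np.set_printoptions(precision=2,suppress=True)
def obs(img,cen,angs,rmin,rmax):
    g=img.astype(float).mean(2);pts=[]
    for a in angs:
        d=np.array([np.cos(np.radians(a)),np.sin(np.radians(a))]);rr=np.arange(rmin,rmax,.1)
        p=cen+rr[:,None]*d
        # calibration coordinates: pixel i centre = i (+.5 tested earlier as corner origin)
        v=map_coordinates(g,[p[:,1]-.5,p[:,0]-.5],order=3)
        gr=np.gradient(v);i=np.argmax(gr)
        lo=v[max(0,i-15):i+1].min();hi=v[i:i+15].max();j=np.where((v[max(0,i-15):i+15]>=(lo+hi)/2))[0]
        if hi-lo<25 or len(j)==0: continue
        pts.append(cen+rr[max(0,i-15)+j[0]]*d)
    return np.array(pts)
def model(q,P,yaw):
    a=np.radians(yaw+90);l=np.array([np.cos(a),np.sin(a),0]);m=np.array([-l[1],l[0],0])
    B=np.array(P)+q[2]*l+q[3]*m
    t=np.radians(q[0]*100);u=np.sin(t)*l+np.cos(t)*np.array([0,0,1]);v=np.cos(t)*l-np.sin(t)*np.array([0,0,1]);w=np.cross(u,v)
    ph=np.linspace(0,2*np.pi,181);H=[]
    for h0,h1,rad in((0,.006,.029),(.006,.022,.0195),(.022,.04,.03)):
        pt=np.vstack([proj("side",B+(h-.031+q[1])*u+rad*(np.cos(ph)[:,None]*v+np.sin(ph)[:,None]*w)) for h in(h0,h1)])
        H.append(cv2.convexHull(pt.astype(np.float32)))
    return H
def sfit(pts,P,yaw,pri=(.003,.002,.002)):
    def f(q):
        H=model(q,P,yaw)
        d=np.array([max(cv2.pointPolygonTest(h,(float(x),float(y)),True) for h in H) for x,y in pts])
        return np.r_[np.clip(d,-1.5,1.5)/.25,np.array(q[1:])/pri]
    s=least_squares(f,[.19,0,0,0],diff_step=1e-3,x_scale=[.1,.002,.002,.002],loss="soft_l1")
    C=np.linalg.inv(s.jac.T@s.jac);return s,C
E
python3 - <<'E'
from sil import *
a=cv2.imread("pics/raw11.png")
pts=obs(a,np.array([314.,105.]),range(-5,205,5),5,16)
print(pts.T)
for pri in((.003,.002,.002),(.003,.001,.001),(.01,.01,.004)):
    s,C=sfit(pts,[.6686,.2807,.3285],74.7,pri)
    print(s.x[0]*100,C[0,0]**.5*100,s.x[1:]*1e3,s.fun[:-3]*.25)
E
```

```text
[[324.96 324.9  324.66 324.14 323.85 323.12 322.43 321.79 321.21 320.66
  319.94 319.21 318.65 318.05 317.38 316.77 316.1  315.37 314.69 314.
  313.3  312.58 311.85 311.06 310.24 309.45 308.84 308.15 307.35 306.95
  306.46 306.12 306.12 306.11 305.98 305.63 304.74 303.9  303.24 303.07
  302.89 302.07]
 [104.04 105.   105.93 106.79 107.64 108.32 108.93 109.5  110.05 110.59
  110.94 111.2  111.64 112.01 112.25 112.61 112.82 112.78 112.87 113.
  112.97 113.08 113.02 113.08 113.07 112.88 112.37 111.97 111.65 110.91
  110.28 109.55 108.68 107.87 107.15 106.48 105.81 105.   104.06 103.07
  102.02 100.66]]
21.931431334288455 0.7944197673126954 [-1.05  2.32  0.51] [ 0.43  0.37  0.28  0.29  0.02  0.1   0.12  0.08 -0.01 -0.17 -0.1   0.01
 -0.13 -0.23 -0.2  -0.34 -0.34 -0.11 -0.04 -0.04  0.08  0.04  0.12  0.03
 -0.05 -0.03  0.25  0.28  0.02  0.12 -0.08 -0.11  0.18  0.25  0.02  0.15
  0.18 -0.05 -0.29 -0.06  0.18 -0.04]
21.795777218465236 0.7830641513988778 [0.04 1.84 1.8 ] [ 0.45  0.39  0.29  0.31  0.03  0.11  0.13  0.09 -0.01 -0.17 -0.1   0.01
 -0.13 -0.24 -0.21 -0.35 -0.35 -0.12 -0.06 -0.06  0.07  0.02  0.1   0.01
 -0.07 -0.06  0.23  0.26  0.01  0.12 -0.08 -0.12  0.19  0.26  0.05  0.11
  0.15 -0.06 -0.3  -0.08  0.16 -0.07]
21.943411457307942 0.7873679137105621 [-2.6   2.96 -1.44] [ 0.4   0.35  0.26  0.28  0.    0.09  0.12  0.08 -0.02 -0.17 -0.1   0.01
 -0.13 -0.23 -0.2  -0.34 -0.34 -0.1  -0.04 -0.04  0.09  0.05  0.13  0.04
 -0.04 -0.03  0.26  0.29  0.03  0.12 -0.08 -0.11  0.18  0.25  0.02  0.16
  0.19 -0.04 -0.28 -0.06  0.19 -0.04]
```

The silhouette fit gives 21.9° ± 0.8, hook geometry gives 20.6°, and the lens is at 20.8°. That agrees well enough, so I'll go to the focus.

arm_command(increments=[{"gripper": 0,"dx": 0,"dy": 0,"dz": 0,"spin": -10},{"gripper": 0,"dx": 0,"dy": 0,"dz": 0,"spin": -10},{"gripper": 0,"dx": 0,"dy": 0,"dz": 0,"spin": -0.5},{"gripper": 0,"dx": 0.026,"dy": 0.004,"dz": 0,"spin": 0},{"gripper": 0,"dx": 0.026,"dy": 0.005,"dz": 0.01,"spin": 0},{"gripper": 0,"dx": 0.0265,"dy": 0.0045,"dz": 0.02,"spin": 0},{"gripper": 0,"dx": 0,"dy": 0,"dz": 0.015,"spin": 0},{"gripper": 0,"dx": 0,"dy": 0,"dz": 0.0062,"spin": 0}])

```text
time: 19.8
ee_pos: [0.5897, 0.2861, 0.2577]
eef_rot: [-0.045, 0.999, -0.0, -0.0]
ft_force: [-0.2, 0.0, -2.6]
width: 0.0592
```

```bash
python3 go.py 0.5892 0.2869 0.2585
```

```text
t 19.8 tcp [0.5897 0.2861 0.2577] yaw_y 95.14049353729636 tz [-0.0002 -0.0009 -1.    ] F [-0.2376  0.0187 -2.6286] w 0.059237451624518773 q [ 0.1514  0.5865 -1.0468  1.2753  0.5004  1.5492  0.8354]
tool delta [ 0.0004  0.0008 -0.0008]
```

arm_command(increments=[{"gripper": 0,"dx": 0,"dy": 0,"dz": 0,"spin": 0},{"gripper": 0,"dx": 0,"dy": 0,"dz": 0,"spin": 0},{"gripper": 0,"dx": 0,"dy": 0,"dz": 0,"spin": 0},{"gripper": 0,"dx": 0,"dy": 0,"dz": 0,"spin": 0},{"gripper": 0,"dx": 0,"dy": 0,"dz": 0,"spin": 0},{"gripper": 0,"dx": 0,"dy": 0,"dz": 0,"spin": 0},{"gripper": 0,"dx": 0,"dy": 0,"dz": 0,"spin": 0},{"gripper": 0,"dx": 0,"dy": 0,"dz": 0,"spin": 0}])

```text
time: 20.8
ee_pos: [0.5892, 0.2869, 0.2585]
eef_rot: [-0.047, 0.999, -0.0, 0.0]
ft_force: [0.7, 0.7, -3.0]
width: 0.0596
```

```bash
python3 go.py 0.5892 0.2869 0.2585; python3 - <<'E'
from sil import *
a=np.mean([cams.camera("side").astype(float) for _ in range(4)],0)[:,:,::-1].astype(np.uint8)
cv2.imwrite("pics/raw12.png",a)
s=read_state();M=R.from_quat(s["eef_rot"]).as_matrix();yaw=np.degrees(np.arctan2(M[1,1],M[0,1]));P=s["ee_pos"]-.0187*M[:,2]
c=proj("side",P)[0]
b=a[int(c[1])-14:int(c[1])+40,int(c[0])-24:int(c[0])+30]
b=cv2.convertScaleAbs(cv2.resize(b,None,fx=11,fy=11,interpolation=cv2.INTER_CUBIC),alpha=1.6,beta=20)
x0,y0=int(c[0])-24,int(c[1])-14
for off in(0,):
  for q,col in zip(rings(P,yaw,21.5),((0,0,255),(0,128,255),(0,255,0),(255,255,0),(255,0,255))):
    cv2.polylines(b,[((proj("side",q)-[x0,y0])*11).astype(np.int32).reshape(-1,1,2)],False,col,1)
n=np.array([-.3535,-.0322,.9349])
l=np.array([.641,.2918,.136])
cv2.line(b,*[tuple(((proj("side",l+k*n)[0]-[x0,y0])*11).astype(int).tolist()) for k in(0,.2)],(0,255,255),1)
cv2.imwrite("pics/s12.png",b)
E
```

```text
t 20.8 tcp [0.5892 0.2869 0.2585] yaw_y 95.33114416981071 tz [ 0.0001 -0.0001 -1.    ] F [ 0.7313  0.6963 -3.0296] w 0.05964533919812232 q [ 0.1514  0.5859 -1.0483  1.275   0.4999  1.5497  0.8377]
tool delta [0. 0. 0.]
```

View pics/s12.png

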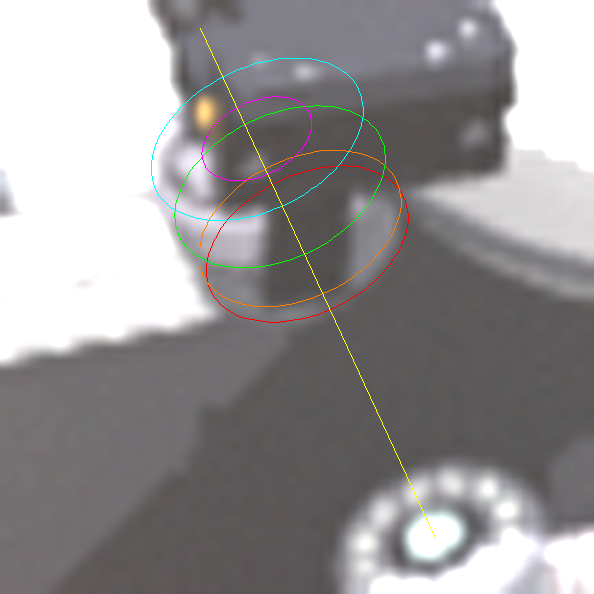

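The picture shows the bearing on the optical axis, its flange facing the ring lamp at about (433,535) in the crop, and the arm still. I'll hand it in.

```bash
python3 -c "
from bench import job,read_state
print(job.close_job());s=read_state();print(s['time'],s['ee_pos'],s['width'])"
```

```text
the job is handed in; nothing more can be done
None
the job is handed in; nothing more can be done
```

I ran the fork check, drew the bearing off the tube, and handed in the job with the bearing held at the focus point, flanged side to the lens. It took about 21 s, and no verdict was reported.

- **Fork:** I pushed the cup from 71 mm down to about 50 mm, where it met the stop at 29 N. A picture showed the bearing raised. After release, a second picture showed the fork and bearing back at rest.
- **Tilt:** The tool can only spin and shift, so I turned the bearing in lightly closed jaws by hooking its bore on the tube's end. I then clamped it at 50 N and lifted it off.
- **Squareness:** The lens axis measured 20.8° from vertical. For the bearing, tube geometry gave 20.6° and an outline fit gave 21.9° ± 0.8°. Rougher hand-picked fits gave 15–19°, so the angle may be off by 1–3°.
- **Position:** The tool is on its target to within 1 mm. The outline fit placed the bearing 2–3 mm along the tool's x from where the grip implies, and I corrected half of it; the last picture hinted at a small shift the other way.
- **Focus distance:** The task does not say which part of the bearing belongs at the focus, so I split it: the flange face is about 10 mm nearer the lens than the focus and the bearing's centre about 10 mm beyond it.
- **Contacts and other parts:** I saw no sign of touching the camera or moving any other part. I did not take a final picture of the whole bench to confirm it.

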